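Lock the focus of a lens barrel

TASK

Set and lock the lens on the focus stand. Swing the barrel's focus arm round until it points at the sliding fork, slide the fork fully home so that it straddles the arm and keeps the barrel from turning, then turn the knurled lock ring clockwise (seen from above) by its tommy bar until it comes up against its stop. Leave the fork home, and leave the other things on the bench alone.

Things in the scene. Friction and masses are not known exactly. Their poses are not given: they have to be found in the camera images.
- mount: Focus stand, fixed to the bench; place and yaw vary. Origin on the bench, on the upright axis of barrel and lock ring; z up; -x points to the sliding fork. Base plate 12 mm high, x -180 to +60 mm, 110 mm wide. Black round housing, 80 mm diameter (92 mm below z 24), top at z 50 mm; on it the lock ring, above that the lens barrel. Heights here and below are above the bench.
- barrel (a joint): Angle of the barrel in the housing, counter-clockwise from above positive; 0 when the focus arm points exactly at the fork (along the stand's -x). Range -0.6 to 0.9, starts at 0.30 to 0.75. Light friction (about 0.08 N m); it stays where it is left.
- focus_arm_end (a point): Outer end of the focus arm: the upper of the two steel bars, round with a round end, 8 mm diameter, level, sticking straight out of the barrel at z 84 mm from 24 to 80 mm from the axis. Pushed sideways to turn the barrel.
- fork (a joint): Travel of the fork along the stand's +x, towards the axis: starts at 0 to 0.006 (drawn back), 0.040 = fully home on its stop. Friction about 2.5 N; stays where left. Jaws z 76 to 92 mm, 38 mm wide over all, tips 90 mm less travel from the axis; the 28 mm mouth narrows in 14 mm to a 12 mm slot: the arm enters if within 0.1 rad of 0 and then has about 0.03 rad of play.
- fork_pin (a point): Centre (half-way up) of the upright steel pin on the fork carriage, 12 mm diameter, z 92 to 124 mm; it stands 135 mm less travel from the axis. Push or pinch the pin to slide the fork. Below it the carriage upright is 40 mm wide and 18 mm thick, z 40 to 92 mm.
- lock_ring (a joint): Angle of the knurled lock ring relative to the barrel, clockwise from above (tightening) positive; starts at 0 to 0.25, 1.5 = tight on its stop. Friction about 0.3 N m; stays where left. At 0 its tommy bar lies 65 degrees clockwise (from above) of the focus arm. Ring 74 mm diameter, z 50 to 66 mm.
- bar_end (a point): Centre of the 12 mm ball at the end of the lock ring's tommy bar: the lower of the two steel bars, round, 8 mm diameter, level, at z 58 mm, reaching from the ring to the ball at 80 mm from the axis. Pushed sideways to turn the ring.
- tape_roll_c (a point): Bystander: centre of a roll of tape lying flat, 90 mm diameter, 22 mm high.
- jar_c (a point): Bystander: centre of a small closed ink jar, 56 mm diameter, 75 mm high.
- tray_c (a point): Bystander: centre of a white tray of watch dials, 120 x 90 mm, 18 mm high (point 9 mm above the bench).
- driver_c (a point): Bystander: screwdriver 150 mm long lying on the bench; a point on its handle.
- lens_top (a point): Centre of the lens barrel's top, z 96 mm, on the axis. The black barrel is 48 mm diameter (rim 52 mm). The lock ring rides on it and turns along with it: if the ring is turned while nothing holds the barrel, the barrel turns instead.

How it is judged (in metres and radians):
On the way, in this order (a step that is already met when the one before it is completed fails the run):
1. the fork is home with the focus arm held inside it, and the lock ring is not yet tightened (value of joint fork above 0.036 m and value of joint barrel between -0.07 and 0.07 rad and value of joint lock_ring below 0.8 rad), for 0.2 s.
2. the lock ring is turned tight while the fork holds the barrel (value of joint lock_ring above 1.42 rad and value of joint fork above 0.036 m and value of joint barrel between -0.07 and 0.07 rad), for 0.2 s.
At the end, for the whole second after the job is handed in: The lock ring is within 0.08 rad (5 degrees) of its stop at 1.5, the fork is within 4 mm of fully home, and the barrel's focus arm lies in the fork, within 0.07 rad (4 degrees) of pointing straight at it (all of step 2); the robot touches nothing.
It fails at once if a bystander (tape roll, ink jar, dial tray, screwdriver) is moved more than 20 mm (distance of any of tape_roll_c, jar_c, tray_c, driver_c from where it was at the start of the episode above 0.02 m).
It also fails if it takes over 54 s, if anything falls off the work surface, if the arm or the gripper's body presses on something with over 40 N, if the wrist force passes 120 N, or if a joint passes its speed limit or range.

ROBOT

A 6-joint arm with a two-finger parallel gripper is mounted at the origin on the work surface. World frame = base frame: x ahead of the robot, y to its left, z up, the work surface at z = 0. Lengths are in mm, angles in rad, forces in N, time in s.
With the tool pointing down it reaches from about 275 to 750 mm from the base axis. Payload 10.2 kg.
Tool frame: the origin (TCP) lies between the finger pads; the fingertips stand 11 mm ahead of it and the grasp point (between the pads) lies 8 mm behind it; z points along the fingers, y is the line along which they close (so a half turn about z gives the same grasp; the last joint's range is limited). The gripper opens to 85 mm and grips with 20 to 120 N. Pads are 22 mm wide; open, the fingers measure 114 mm over their backs; the gripper's body (76 mm by 85 mm) begins 54 mm behind the grasp point. The pads swing forward as they close: fully open they stand 13 mm farther back than shut.
Start: joints at [-1.546, 0.313, 1.498, -0, 1.331, -0.223], TCP at [128.754, -508.973, 221.194] pointing down, gripper open.
Joint ranges: [-2.94, 2.94], [-0.97, 2.17], [0.19, 2.56], [-1.23, 4.37], [0.02, 3.11], [-2.88, 2.88]. Speed limits (rad/s): [2.39, 2.39, 3.01, 3.14, 3.14, 3.14].

INTERFACE

Orientations are given as a unit quaternion [w, x, y, z].
In Python, from rig import sense, eyes, finish_job gives the robot as it stands.
- The arm moves only by the shell command python3 -m jog 'ROWS' [FORCE]. ROWS is JSON, a list of rows, each a list of 7 numbers: the shift along the tool's x, y, z in m, then the turn, a rotation vector about the tool's x, y, z in rad, then the finger opening in m, from 0 to 0.0854. In form: [[dx, dy, dz, rx, ry, rz, gripper], ...]. A call has 1 to 5 rows; each row shifts and turns the commanded pose from where the row before left it, along the tool's axes as they then stand; what a row does not reach is not made up. A row lasts 1/10 s, in which the tool goes at most 50 mm and 8.59 degrees, less where a joint would pass 70% of its speed; a pose out of reach is approached as far as the arm can. A call is refused whole if a number of a shift passes 0.05 or a number of a turn 0.15, either way. A call with a gripper value outside its range is refused whole. The fingers move at their own pace and stop on an object; FORCE is the grip in N (left out, the last holds). Time passes only in rows, so rows that do not move let the fingers close. It gives the time, the measured TCP pose, the force, the opening and the grip force at its end, in the units of the state.
- sense(): the state, without advancing time (a new reading comes with each control period).
- eyes.capture(name): name is "scene" or "top" or "wrist"; returns the picture (384x512x3 uint8, red, green, blue); there is no depth.
- eyes.calibration(name): a dict with "fx", "fy", "cx", "cy" (pixels), "dist" ([k1, k2, p1, p2, k3] as OpenCV has them; the pictures are not rectified), "cam_to_world" (4x4, takes a point from camera to world coordinates); the wrist camera has in their place "mount" (4x4, takes a point from camera to tool coordinates, whose origin is the TCP and whose axes are the flange's). Camera axes: x right, y down, z forward; pixel columns grow to the right and rows downward; lengths in mm; the calibration is good to about 2 mm. A picture is of the moment at which its call begins: read the wrist's pose just before it. calibration takes no time and is no camera call.
- finish_job(): hands the job in; it is judged then, once.
The state is a dict: "time_s": time; "joints": joint angles; "dq": joint speeds; "tau": joint torques, N m; "eef_pos": TCP position; "ee_rot": TCP orientation; "force": force on the tool from outside, world axes, zero at the start; "wrist_torque": the same for the moment, N m; "grip_width": opening from 0.0 (shut) to 1.0 (fully open); "grip_force": force on a finger pad.
Only numpy, scipy, OpenCV 4.12 (cv2) and the standard library are available. Lean on these libraries where they do the work, as an engineer would, in place of code of your own. Each camera call takes 0.05 s, during which the arm holds its last target. There are 200 camera calls.

## Working session

There is one attempt and no reset: what is moved stays moved. The work goes in short steps, Python scripts to look and compute and a shell command to move; the robot and the scene stay as the last step left them, time stands still between calls to the robot, and variables do not carry over. Pictures are saved under pics/ and viewed, at most 10 in all, crops included, and the job is handed in when it is done.

```bash
mkdir -p pics; ls; python3 - <<'E'
from rig import sense, eyes
import cv2,numpy as np
s=sense();print(s['time_s'],s['eef_pos'],s['ee_rot'],s['grip_width'])
for n in ("scene","top"):
    im=eyes.capture(n);cv2.imwrite(f'pics/{n}0.png',im[:,:,::-1])
    c=eyes.calibration(n);print({k:(np.round(v,3).tolist()) for k,v in c.items()})
print(eyes.calibration("wrist"))
E
```

```text
pics
0.0 [ 128.72856991 -508.70251787  220.62135053] [-6.37695694e-04  9.92335380e-01  1.23572181e-01  5.15983824e-05] 1.0019175436838132
{'fx': 475.951, 'fy': 475.951, 'cx': 255.16, 'cy': 195.138, 'dist': [-0.194, 0.0, 0.0, 0.0, 0.0], 'cam_to_world': [[0.514, 0.634, -0.577, 1320.44], [0.857, -0.364, 0.363, -512.923], [0.02, -0.682, -0.731, 1067.739], [0.0, 0.0, 0.0, 1.0]]}
{'fx': 351.272, 'fy': 351.272, 'cx': 255.73, 'cy': 199.168, 'dist': [-0.075, 0.0, 0.0, 0.0, 0.0], 'cam_to_world': [[0.004, -0.996, 0.085, 442.419], [-1.0, -0.007, -0.025, -0.448], [0.026, -0.085, -0.996, 1031.668], [0.0, 0.0, 0.0, 1.0]]}
{'fx': 296.9559220788562, 'fy': 296.9559220788562, 'cx': 259.88558605120573, 'cy': 192.88261347838352, 'dist': array([0.01665476, 0.        , 0.        , 0.        , 0.        ]), 'mount': array([[-1.00249195e-04, -9.52223153e-01, -3.05403105e-01,
         7.78706970e+01],
       [ 9.99999686e-01,  1.44502188e-04, -7.78798542e-04,
         5.74506722e-01],
       [ 7.85721420e-04, -3.05403087e-01,  9.52222840e-01,
        -1.52236019e+02],
       [ 0.00000000e+00,  0.00000000e+00,  0.00000000e+00,
         1.00000000e+00]])}
```

View pics/top0.png

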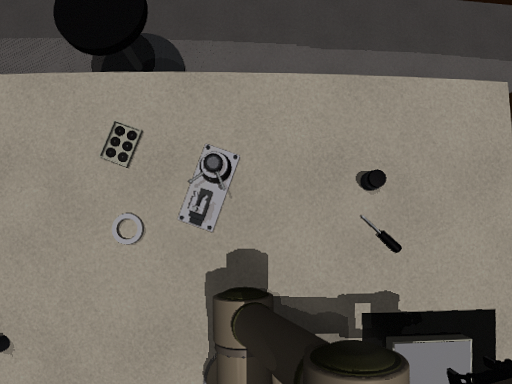

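View pics/scene0.png

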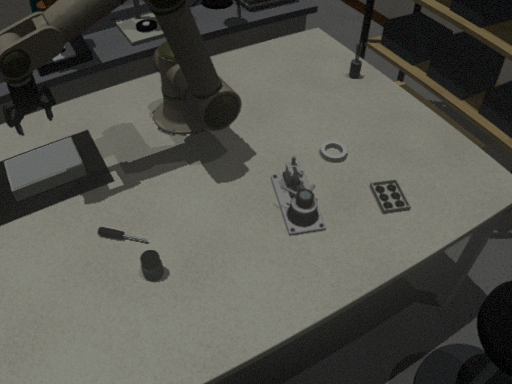

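Top view: the stand lies at about (180–240, 145–230), with the lens at about (213,161) and the fork carriage near (200,205). Tray (122,144), tape (127,228), jar (372,180) and driver (382,235) are all clear of it. I'll enlarge both views.

```bash
python3 - <<'E'
import cv2,numpy as np
a=cv2.imread('pics/top0.png')[135:240,170:250]; b=cv2.imread('pics/scene0.png')[145:240,260:335]
a=cv2.convertScaleAbs(cv2.resize(a,(400,525),interpolation=cv2.INTER_CUBIC),alpha=1.3);b=cv2.convertScaleAbs(cv2.resize(b,(375,475),interpolation=cv2.INTER_CUBIC),alpha=1.6)
o=np.zeros((525,780,3),np.uint8);o[:,:400]=a;o[:475,400:775]=b
cv2.imwrite('pics/crop0.png',o)
E
```

```text
(no output)
```

View pics/crop0.png

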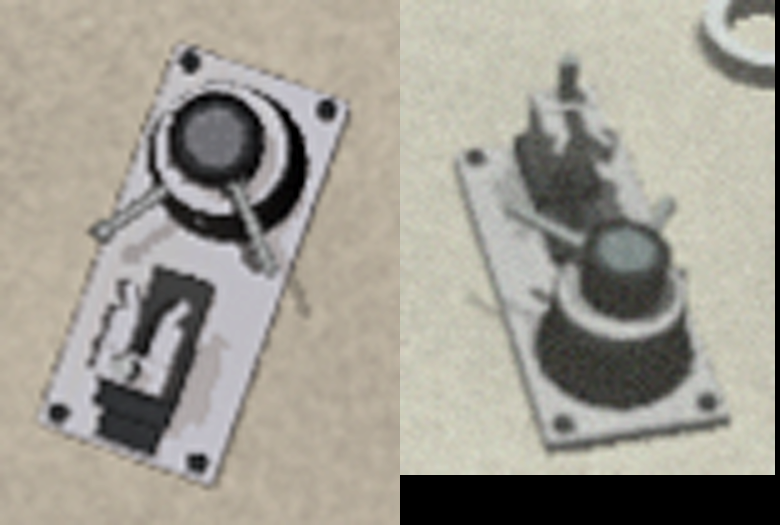

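```bash
cat > h.py <<'E'
import cv2,numpy as np
from rig import sense,eyes
from scipy.spatial.transform import Rotation as R
def tcp():
    s=sense();q=s['ee_rot'];return np.array(s['eef_pos']),R.from_quat([q[1],q[2],q[3],q[0]]).as_matrix(),s
def plane(name,px,z,T=None):
    c=eyes.calibration(name)
    if T is None: T=c.get('cam_to_world')
    if name=='wrist' :
        p,r,_=tcp();W=np.eye(4);W[:3,:3]=r;W[:3,3]=p;T=W@c['mount']
    T=np.array(T);K=np.array([[c['fx'],0,c['cx']],[0,c['fy'],c['cy']],[0,0,1.]])
    u=cv2.undistortPoints(np.array(px,float).reshape(-1,1,2),K,np.array(c['dist']))[:,0]
    d=np.c_[u,np.ones(len(u))]@T[:3,:3].T
    return T[:3,3]+d*((z-T[2,3])/d[:,2])[:,None]
E
python3 - <<'E'
from h import *
f=lambda L:[(170+x/5-.4,135+y/5-.4) for x,y in L]
g=lambda L:[(260+(x-400)/5-.4,145+y/5-.4) for x,y in L]
np.set_printoptions(precision=1,suppress=True)
c=plane('top',f([(178,42),(350,103),(42,420),(213,486)]),12);print(c)
a=(c[0]+c[1]-c[2]-c[3])[:2];yaw=np.arctan2(a[1],a[0]);cen=c.mean(0)[:2];u=np.array([np.cos(yaw),np.sin(yaw)])
print('top yaw',round(yaw,3),'len',np.hypot(*a)/2,'axis',cen+60*u)
print('lens top',plane('top',f([(210,135)]),96),'scene',plane('scene',g([(629,247)]),96))
print('arm',plane('top',f([(265,268)]),84),plane('scene',g([(512,210)]),84))
print('bar',plane('top',f([(100,232)]),58),plane('scene',g([(665,207)]),58))
print('pin top scene',plane('scene',g([(569,62)]),124))
c=plane('scene',g([(547,447),(728,420)]),12);print(c)
E
```

```text
[[694.8 123.7  12. ]
 [658.9  21.8  12. ]
 [471.3 198.5  12. ]
 [433.9  99.   12. ]]
top yaw -0.327 len 236.80548314511424 axis [621.5  91.5]
lens top [[622.9  95.2  96. ]] scene [[619.9  94.7  96. ]]
arm [[552.4  65.5  84. ]] [[553.4  60.2  84. ]]
bar [[575.  159.6  58. ]] [[576.5 156.   58. ]]
pin top scene [[499.7 132.6 124. ]]
[[663.6  17.3  12. ]
 [699.8 118.5  12. ]]
```

Stand: axis ≈ (621, 94), yaw ≈ −0.327. Arm ≈ +0.75 rad, bar consistent with lock ≈ 0.25; plate length 237 against the 240 given, so this checks out. I'll align tool x with the stand's +x and approach with the gripper shut.

```bash
python3 -m jog '[[0.02,-0.035,0,0,0,0.144,0],[0.02,-0.035,0,0,0,0.144,0],[0.02,-0.035,0,0,0,0.144,0],[0.02,-0.035,0,0,0,0.143,0],[0.02,-0.035,0,0,0,0,0]]'
python3 -m jog '[[0.02,-0.035,0,0,0,0,0],[0.02,-0.035,0,0,0,0,0],[0.02,-0.035,0,0,0,0,0],[0.02,-0.035,0,0,0,0,0],[0.02,-0.035,0,0,0,0,0]]'
```

```text
time_s: 0.6
eef_pos: [233.9, -340.0, 221.1]
ee_rot: [-0.0, 0.986, -0.165, -0.0]
force: [0.2, -1.2, 0.1]
grip_width: 0.146
grip_force: 0.0
time_s: 1.1
eef_pos: [385.4, -206.6, 221.1]
ee_rot: [-0.0, 0.987, -0.163, -0.0]
force: [0.7, -1.1, 0.8]
grip_width: 0.0
grip_force: 0.0
```

```bash
python3 -m jog '[[0.016,-0.04,0,0,0,0,0],[0.016,-0.04,0,0,0,0,0],[0.016,-0.04,0,0,0,0,0],[0.016,-0.04,0,0,0,0,0],[0.016,-0.04,0,0,0,0,0]]'
python3 -m jog '[[0.01,-0.04,0,0,0,0,0],[0,-0.02,0,0,0,0,0],[0,0,0,0,0,0,0],[0,0,0,0,0,0,0]]'
python3 - <<'E'
from h import *
p,r,s=tcp();print(p,r[:,0],r[:,2])
im=eyes.capture('wrist');cv2.imwrite('pics/w0.png',im[:,:,::-1]);np.savez('w0.npz',p=p,r=r)
E
```

```text
time_s: 1.6
eef_pos: [525.3, -42.7, 220.9]
ee_rot: [-0.0, 0.987, -0.163, -0.0]
force: [0.2, -0.9, 0.1]
grip_width: 0.001
grip_force: 0.0
time_s: 2.0
eef_pos: [552.9, 9.1, 220.9]
ee_rot: [0.0, 0.987, -0.163, -0.0]
force: [0.5, 0.2, -0.0]
grip_width: -0.002
grip_force: 0.0
[552.94452135   9.09434246 220.85405177] [ 9.47136177e-01 -3.20831026e-01 -7.17189556e-04] [-7.99618785e-04 -1.25170432e-04 -9.99999672e-01]
```

View pics/w0.png

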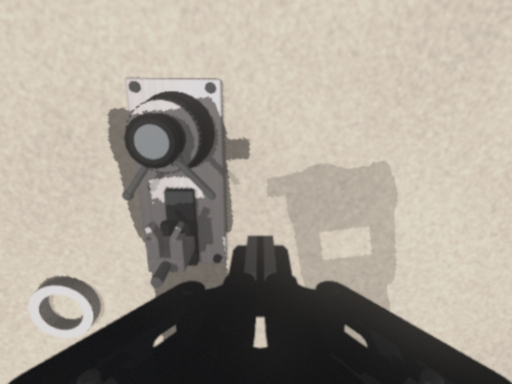

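Wrist view: lens top centre (152,139), plate corners (127,78) and (222,79), focus arm end ≈ (213,195), bar end ≈ (128,195), shut fingertips at (246–276, 237).

```bash
python3 - <<'E'
from h import *
np.set_printoptions(precision=1,suppress=True)
w=lambda px,z:plane('wrist',px,z)
print('lens',w([(152,139)],96));c=w([(127,78),(222,79)],12);print(c,np.hypot(*(c[0]-c[1])[:2]), 'yaw',np.arctan2(*(c[1]-c[0])[1::-1])+np.pi/2, 'axis',)
d=(c[1]-c[0])[:2];d/=np.hypot(*d);mx=np.array([-d[1],d[0]]);print(c.mean(0)[:2]-60*mx)
print('arm',w([(213,195)],84),'bar',w([(128,195)],58),'pin?',w([(160,273)],124),w([(175,232)],92))
print('tips',w([(246,237),(276,237)],210))
E
```

```text
lens [[624.   89.2  96. ]]
[[694.4 118.8  12. ]
 [659.2  17.4  12. ]] 107.29336740474629 yaw -0.3342076426967413 axis
[620.1  87.8]
arm [[552.   59.1  84. ]] bar [[575.7 155.6  58. ]] pin? [[505.1 125.8 124. ]] [[529.1 109.1  92. ]]
tips [[553.2  16.7 210. ]
 [547.4  -0.5 210. ]]
```

```bash
python3 -m jog '[[0,0,0.035,0,0,0,0],[0,0,0.035,0,0,0,0],[0,0,0.035,0,0,0,0],[0,0,0.034,0,0,0,0],[0,0,0,0,0,0,0]]'
python3 -m jog '[[0,-0.018,0,0,0,0,0],[-0.005,-0.016,0,0,0,0,0],[-0.005,-0.016,0,0,0,0,0],[-0.005,-0.01,0,0,0,0,0],[0,0,0,0,0,0,0]]'
python3 -m jog '[[-0.005,-0.01,0,0,0,0,0],[-0.004,-0.01,0,0,0,0,0],[0,-0.006,0,0,0,0,0],[0,0,0,0,0,0,0],[0,0,0,0,0,0,0]]'
python3 - <<'E'
from h import *
p,r,s=tcp();d=p[:2]-[621.5,91];print(p,d@[.946,-.324],d@[.324,.946])
im=eyes.capture('wrist');cv2.imwrite('pics/w1.png',im[:,:,::-1])
E
```

```text
time_s: 2.55
eef_pos: [550.6, 8.5, 78.6]
ee_rot: [-0.0, 0.986, -0.164, -0.004]
force: [-0.4, 0.1, 0.9]
grip_width: -0.001
grip_force: 0.0
time_s: 3.05
eef_pos: [558.5, 71.3, 83.5]
ee_rot: [-0.0, 0.987, -0.162, 0.001]
force: [-0.2, -0.5, -0.3]
grip_width: -0.004
grip_force: 0.0
time_s: 3.55
eef_pos: [558.2, 98.3, 82.2]
ee_rot: [0.0, 0.987, -0.163, -0.0]
force: [-1.0, -0.1, 1.2]
grip_width: -0.0
grip_force: 0.0
[558.19148056  98.34742604  82.15079173] -62.2704254301292 -13.561295260604439
```

View pics/w1.png

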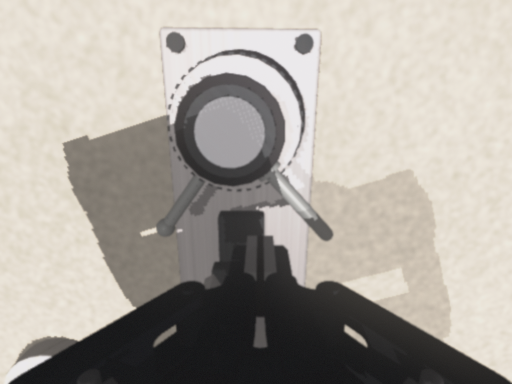

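```bash
python3 - <<'E'
from h import *
np.set_printoptions(precision=1,suppress=True)
def m(px,z):
    q=plane('wrist',[px],z)[0];d=q[:2]-[621.5,91];return d@[.946,-.324],d@[.324,.946]
print('lens',m((229,132),96))
for z in(58,84):print(z,'R',m((325,233),z),'L',m((165,228),z), 'Rroot',m((278,178),z))
print('tip',m((260,236),71))
im=cv2.imread('pics/w1.png')[150:300,140:350];im=cv2.resize(im,(756,540),interpolation=cv2.INTER_CUBIC);cv2.imwrite('pics/w1c.png',cv2.convertScaleAbs(im,alpha=1.3))
E
```

```text
lens (np.float64(0.8717476039155249), np.float64(-0.06833534633651515))
58 R (np.float64(-67.95991422282215), np.float64(-56.76610684469912)) L (np.float64(-64.70232486973025), np.float64(47.06859963871084)) Rroot (np.float64(-31.016483982516473), np.float64(-25.39141491833055))
84 R (np.float64(-55.57293663443394), np.float64(-50.51400062102709)) L (np.float64(-52.79563699713271), np.float64(38.01161184818783)) Rroot (np.float64(-24.076340751444565), np.float64(-23.76510410193809))
tip (np.float64(-63.90313021024988), np.float64(-14.441126866738616))
```

View pics/w1c.png

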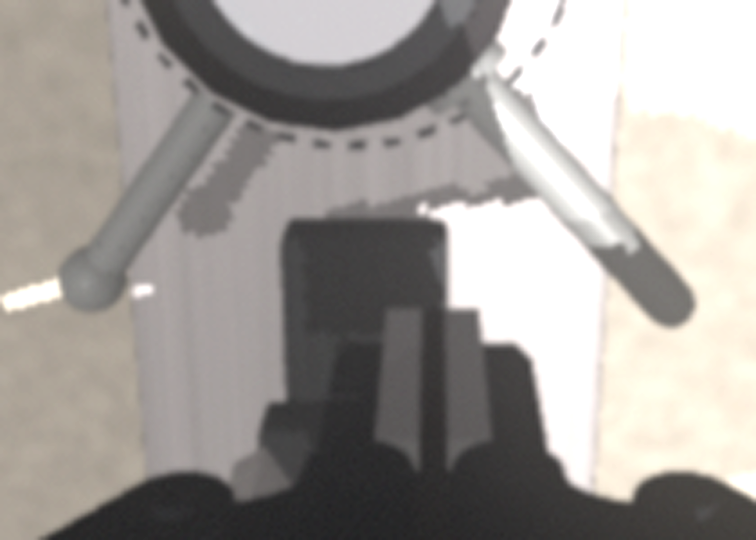

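The focus arm is still at ≈0.74 rad (end at about (325,233), right of the finger at (260,236)), so the finger passed over it. The tip edge projects some 15 mm higher than I assumed. I'll go back and sweep again lower; TCP z≈58 reaches the arm whichever tip height is right.

```bash
python3 -m jog '[[0,0,-0.03,0,0,0,0],[0.006,0.03,0,0,0,0,0],[0.008,0.03,0,0,0,0,0],[0.008,0.028,0,0,0,0,0],[0,0,0,0,0,0,0]]'
python3 -m jog '[[0,0,0.027,0,0,0,0],[0,0,0.027,0,0,0,0],[0,0,0,0,0,0,0],[0,0,0,0,0,0,0]]'
python3 -m jog '[[0,-0.018,0,0,0,0,0],[-0.005,-0.016,0,0,0,0,0],[-0.005,-0.016,0,0,0,0,0],[-0.005,-0.01,0,0,0,0,0],[0,0,0,0,0,0,0]]'
python3 - <<'E'
from h import *
p,r,s=tcp();d=p[:2]-[621.5,91];print(p,d@[.946,-.324],d@[.324,.946],s['force'])
im=eyes.capture('wrist')[100:300,120:380];cv2.imwrite('pics/w2.png',cv2.resize(im,(780,600))[:,:,::-1])
E
```

```text
time_s: 4.1
eef_pos: [550.6, 4.9, 112.2]
ee_rot: [0.0, 0.986, -0.165, 0.0]
force: [0.1, 0.2, 0.4]
grip_width: 0.002
grip_force: 0.0
time_s: 4.5
eef_pos: [550.9, 8.3, 58.7]
ee_rot: [-0.0, 0.987, -0.163, -0.0]
force: [0.6, -0.5, 0.4]
grip_width: 0.002
grip_force: 0.0
time_s: 5.0
eef_pos: [556.1, 70.8, 59.3]
ee_rot: [-0.0, 0.987, -0.162, 0.001]
force: [0.3, -0.5, 1.3]
grip_width: 0.001
grip_force: 0.0
[556.10441807  70.7622934   59.34507416] -55.30720356803888 -40.33303898563967 [ 0.34377501 -0.48515768  1.34388534]
```

View pics/w2.png

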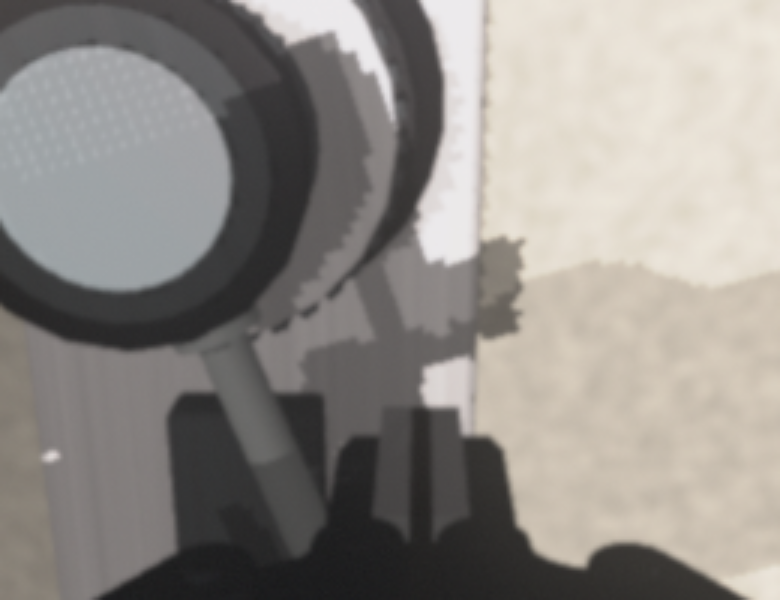

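The finger has moved the arm this time: it now runs from crop (228,345) to (295,530), against the finger's black outer side at (335,470).

```bash
python3 - <<'E'
from h import *
np.set_printoptions(precision=3,suppress=True)
px=[(120+x/3-.3,100+y/3-.3) for x,y in((228,345),(265,440),(292,520),(92,168))]
for q,z in zip(px,(84,84,84,96)):
    q=plane('wrist',[q],z)[0];d=q[:2]-[621.5,91];d=np.array([d@[.946,-.324],d@[.324,.946]]);print(d,np.arctan2(-d[1],-d[0]))
E
```

```text
[-28.454 -12.06 ] 0.40088322470544463
[-44.695 -16.948] 0.36244540547527404
[-59.292 -20.671] 0.3354555206232782
[1.183 1.327] -2.298853788300425
```

```bash
python3 -m jog '[[-0.003,-0.007,0,0,0,0,0],[-0.003,-0.007,0,0,0,0,0],[0,-0.006,0,0,0,0,0],[0,0,0,0,0,0,0]]'
python3 - <<'E'
from h import *
p,r,s=tcp();d=p[:2]-[621.5,91];print(p,d@[.946,-.324],d@[.324,.946],s['force'])
im=eyes.capture('wrist')[100:300,120:380];cv2.imwrite('pics/w3.png',cv2.resize(im,(780,600))[:,:,::-1])
E
```

```text
time_s: 5.45
eef_pos: [556.5, 91.2, 58.1]
ee_rot: [-0.0, 0.987, -0.163, -0.0]
force: [-0.4, -0.5, 0.2]
grip_width: -0.002
grip_force: 0.0
[556.46747954  91.20255442  58.12212053] -61.58639198630471 -20.878920149492288 [-0.38289494 -0.54759005  0.2251596 ]
```

View pics/w3.png

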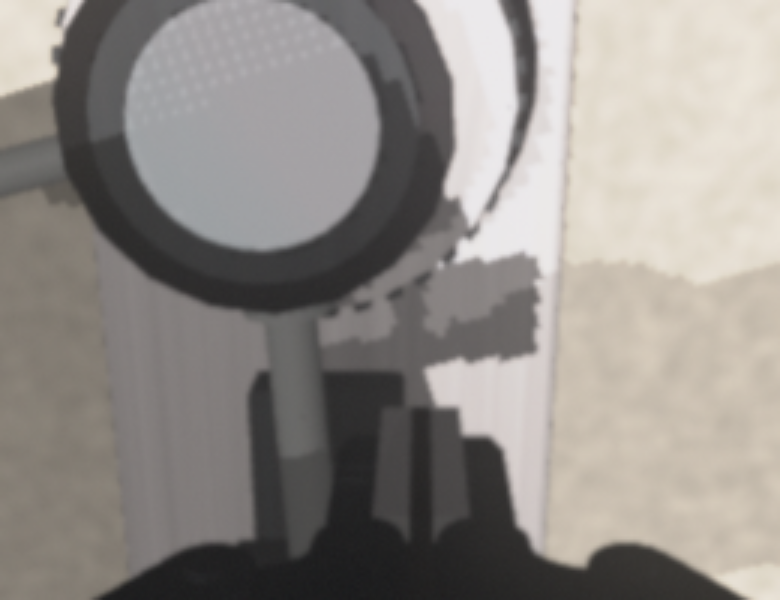

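The arm now runs from crop (294,320) to (308,540), nearly straight. Next I'll compute its angle, including from the lens centre at (252,125).

```bash
python3 - <<'E'
from h import *
np.set_printoptions(precision=3,suppress=True)
D=[]
for (x,y),z in zip(((294,330),(305,450),(308,530),(252,125),(387,480),(125,480)),(84,84,84,96,12,12)):
    q=plane('wrist',[(120+x/3-.3,100+y/3-.3)],z)[0];d=q[:2]-[621.5,91];d=np.array([d@[.946,-.324],d@[.324,.946]]);D.append(d);print(d)
for i in(0,1,2): e=D[i]-D[3];print(np.arctan2(-e[1],-e[0]))
E
```

```text
[-31.901  -2.538]
[-52.253  -3.473]
[-66.871  -3.442]
[ 0.697 -0.145]
[-100.016  -13.395]
[-100.18   52.48]
0.07328062936749027
0.06275546823191315
0.048759739203212416
```

```bash
python3 -m jog '[[0,-0.0025,0,0,0,0,0],[0,0,0,0,0,0,0],[0,0.012,0,0,0,0,0],[0,0,-0.05,0,0,0,0],[0,0,-0.05,0,0,0,0]]'
python3 -m jog '[[-0.045,-0.01,0,0,0,0,0],[-0.045,-0.01,0,0,0,0,0],[-0.015,-0.01,0,0,0,0,0],[0,0,0,0,0,0,0],[0,0,0,0,0,0,0]]'
python3 - <<'E'
from h import *
p,r,s=tcp();d=p[:2]-[621.5,91];print(p,d@[.946,-.324],d@[.324,.946],s['force'])
im=eyes.capture('wrist')[60:360,110:400];cv2.imwrite('pics/w4.png',cv2.resize(im,(580,600))[:,:,::-1])
E
```

```text
time_s: 6.0
eef_pos: [552.5, 80.5, 158.7]
ee_rot: [0.0, 0.987, -0.163, -0.001]
force: [0.3, 0.3, 0.6]
grip_width: 0.003
grip_force: 0.0
time_s: 6.5
eef_pos: [464.1, 143.0, 158.4]
ee_rot: [-0.0, 0.987, -0.163, 0.0]
force: [0.4, -0.0, 0.6]
grip_width: 0.003
grip_force: 0.0
[464.13267275 142.99780009 158.42930266] -165.7167788076756 -1.7970951490798417 [ 0.39072917 -0.03153469  0.55029829]
```

View pics/w4.png

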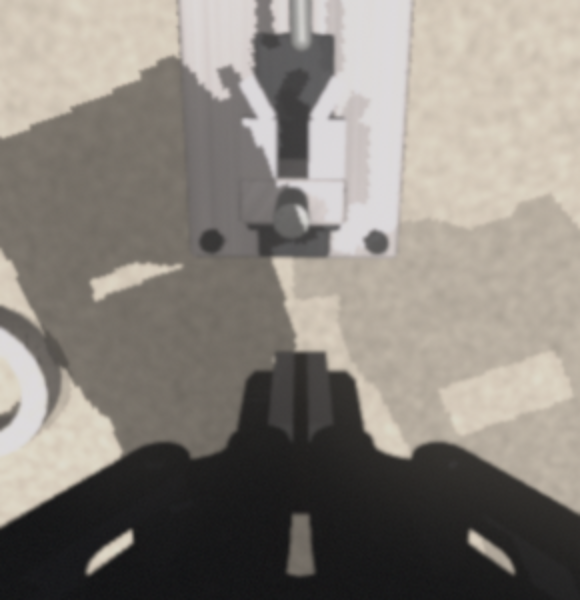

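The arm end at (302,45) is about 3 mm off the fork centreline (col 293), i.e. ≈0.04 rad, which is within capture range. The pin at (291,215) is in line with the finger at (300,352). Now down and push.

```bash
python3 -m jog '[[0,0,0.036,0,0,0,0],[0,-0.002,0.036,0,0,0,0],[0,0,0,0,0,0,0],[0.01,0,0,0,0,0,0],[0.01,0,0,0,0,0,0]]'
python3 -m jog '[[0.01,0,0,0,0,0,0],[0.008,0,0,0,0,0,0],[0.006,0,0,0,0,0,0],[0,0,0,0,0,0,0]]'
python3 -m jog '[[0.003,0,0,0,0,0,0],[0.003,0,0,0,0,0,0],[0,0,0,0,0,0,0]]'
python3 - <<'E'
from h import *
p,r,s=tcp();d=p[:2]-[621.5,91];print(p,d@[.946,-.324],d@[.324,.946],s['force'])
E
```

```text
time_s: 7.05
eef_pos: [485.0, 138.6, 87.8]
ee_rot: [-0.0, 0.987, -0.163, 0.001]
force: [-2.0, 1.0, -1.4]
grip_width: -0.001
grip_force: 1.3
time_s: 7.45
eef_pos: [507.0, 131.0, 86.5]
ee_rot: [-0.0, 0.987, -0.163, 0.001]
force: [0.1, -0.1, -0.7]
grip_width: 0.0
grip_force: 0.0
time_s: 7.75
eef_pos: [511.9, 129.4, 86.2]
ee_rot: [0.0, 0.987, -0.163, 0.0]
force: [-1.2, 0.4, 0.4]
grip_width: -0.0
grip_force: 0.2
[511.87059483 129.40281976  86.21935301] -116.15193089128377 0.8091402188600648 [-1.24455114  0.41774862  0.41817592]
```

Contact was at x≈−142. I'll keep going in small steps until the force rises at the stop.

```bash
python3 -m jog '[[0.003,0,0,0,0,0,0],[0.002,0,0,0,0,0,0],[0,0,0,0,0,0,0]]' | grep -A0 -E 'eef|force'
python3 -m jog '[[0.002,0,0,0,0,0,0],[0.002,0,0,0,0,0,0],[0,0,0,0,0,0,0]]'| grep -A0 -E 'eef|force'
python3 -m jog '[[0.002,0,0,0,0,0,0],[0,0,0,0,0,0,0]]'| grep -A0 -E 'eef|force'
```

```text
eef_pos: [516.5, 127.8, 86.2]
--
force: [-2.3, 0.5, 0.6]
--
grip_force: 1.3
eef_pos: [516.6, 127.7, 86.1]
--
force: [-22.2, 5.4, 15.5]
--
grip_force: 11.6
eef_pos: [516.6, 127.7, 86.0]
--
force: [-31.9, 8.5, 21.8]
--
grip_force: 16.9
```

Fork is home: it stopped abruptly at x≈−111, where pin radius plus finger half-width predicts −95−16. Before working low at the bar I'll measure the true tip height by touching the bench behind the stand.

```bash
python3 -m jog '[[-0.03,0,0,0,0,0,0],[-0.04,0,0,0,0,0,0],[-0.04,0,0.02,0,0,0,0],[0,0,0.025,0,0,0,0],[0,0,0,0,0,0,0]]' | grep -E 'eef|^force'
for i in 1; do python3 -m jog '[[0,0,0.008,0,0,0,0],[0,0,0.006,0,0,0,0],[0,0,0,0,0,0,0]]' | grep -E 'eef|^force'; done
```

```text
eef_pos: [416.5, 161.3, 39.6]
force: [-0.2, -0.4, 0.2]
eef_pos: [418.3, 161.0, 26.9]
force: [-0.1, -1.4, -0.3]
```

```bash
python3 -m jog '[[0,0,0.005,0,0,0,0],[0,0,0.003,0,0,0,0],[0,0,0,0,0,0,0]]' | grep -E 'eef|^force'
python3 -m jog '[[0,0,0.003,0,0,0,0],[0,0,0.003,0,0,0,0],[0,0,0,0,0,0,0]]' | grep -E 'eef|^force'
```

```text
eef_pos: [417.8, 161.2, 18.9]
force: [0.1, 0.4, 0.3]
eef_pos: [417.7, 161.2, 12.9]
force: [0.2, -0.6, -0.6]
```

```bash
python3 -m jog '[[0,0,0.003,0,0,0,0],[0,0,0,0,0,0,0]]' | grep -E 'eef|^force'
python3 -m jog '[[0,0,0.002,0,0,0,0],[0,0,0,0,0,0,0]]' | grep -E 'eef|^force'
```

```text
eef_pos: [417.7, 161.3, 9.9]
force: [0.3, 0.6, 0.0]
eef_pos: [417.8, 161.3, 8.0]
force: [0.9, -0.1, -0.8]
```

```bash
python3 -m jog '[[0,0,0.003,0,0,0,0],[0,0,0.003,0,0,0,0],[0,0,0,0,0,0,0]]' | grep -E 'eef|^force'
python3 -m jog '[[0,0,0.003,0,0,0,0],[0,0,0.002,0,0,0,0],[0,0,0,0,0,0,0]]' | grep -E 'eef|^force'
```

```text
eef_pos: [417.6, 161.2, 1.8]
force: [-0.1, -0.1, 0.3]
eef_pos: [417.7, 161.3, -3.1]
force: [0.1, 0.9, -0.2]
```

```bash
python3 -m jog '[[0,0,0.003,0,0,0,0],[0,0,0.002,0,0,0,0],[0,0,0,0,0,0,0]]' | grep -E 'eef|^force'
python3 -m jog '[[0,0,0.002,0,0,0,0],[0,0,0.002,0,0,0,0],[0,0,0,0,0,0,0]]' | grep -E 'eef|^force|time'
```

```text
eef_pos: [417.8, 161.3, -8.1]
force: [0.3, 0.2, 0.3]
time_s: 11.55
eef_pos: [418.1, 161.4, -10.2]
force: [-9.9, -1.8, 29.2]
```

Bench contact at TCP z = −9.5, so the real tip is about 9.5 mm above the reported TCP, which explains the miss. For the bar I'll use TCP z ≈ 39 (tip ≈ 49). Now over to the −x side of the bar.

```bash
python3 -m jog '[[0,0,-0.048,0,0,0,0],[0,0,-0.048,0,0,0,0],[0,0,-0.048,0,0,0,0],[0,-0.02,0,0,0,0,0],[0.04,-0.046,0,0,0,0,0]]' | grep -E 'eef|^force'
python3 -m jog '[[0.044,0,0,0,0,0,0],[0.044,0,0,0,0,0,0],[0.043,0,0,0,0,0,0],[0,0,0,0,0,0,0],[0,0,0,0,0,0,0]]' | grep -E 'eef|^force|time'
python3 - <<'E'
from h import *
p,r,s=tcp();d=p[:2]-[621.5,91];print(p,d@[.946,-.324],d@[.324,.946],s['force'])
im=eyes.capture('wrist')[60:360,100:500];cv2.imwrite('pics/w5.png',cv2.resize(im,(800,600))[:,:,::-1])
E
```

```text
eef_pos: [466.1, 205.8, 133.7]
force: [1.1, -0.4, 1.2]
time_s: 12.55
eef_pos: [591.5, 163.0, 131.3]
force: [-0.1, -0.3, -0.4]
[591.49423004 163.01060005 131.3392778 ] -51.71689280153633 58.4001581812504 [-0.10054558 -0.3161133  -0.3991503 ]
```

View pics/w5.png

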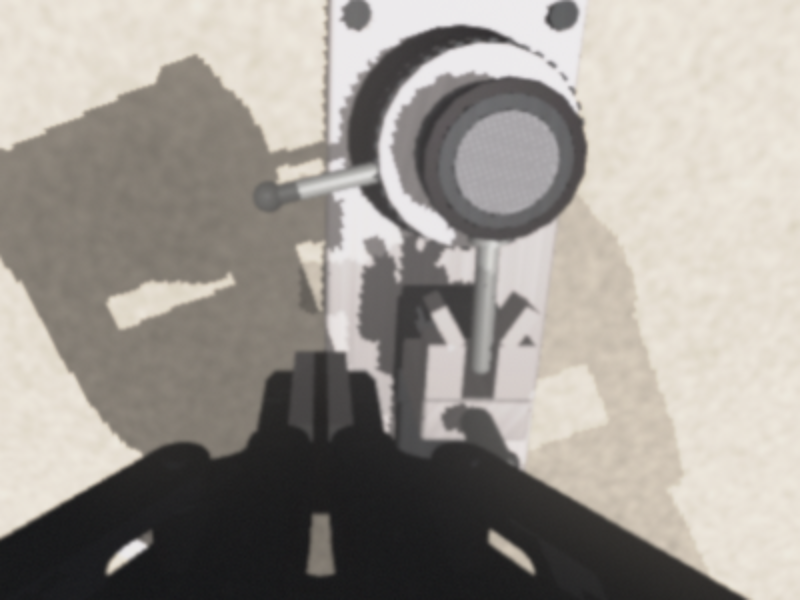

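The arm now sits in the fork slot at (483,360), the fork is home, and the tommy bar ball is at crop (268,195).

```bash
python3 - <<'E'
from h import *
for (x,y),z in (((268,195),58),((507,163),96)):
    q=plane('wrist',[(100+x/2-.25,60+y/2-.25)],z)[0];d=q[:2]-[621.5,91];print(d@[.946,-.324],d@[.324,.946])
E
python3 -m jog '[[0,-0.008,0.046,0,0,0,0],[0,0,0.046,0,0,0,0],[0,0,0,0,0,0,0],[0,0,0,0,0,0,0]]' | grep -E 'eef|^force|time'
```

```text
-18.12349406112776 78.27476156500201
-0.35183021565431405 -0.428193398125802
time_s: 13.0
eef_pos: [593.9, 171.3, 41.6]
force: [0.3, -0.3, 0.9]
```

```bash
python3 -m jog '[[0.010,0,0.003,0,0,0,0],[0.011,0.002,0,0,0,0,0],[0.010,0,0,0,0,0,0],[0.008,0,0,0,0,0,0],[0,0,0,0,0,0,0]]' | grep -E 'eef|^force|time'
python3 -m jog '[[0.0085,-0.0005,0,0,0,0,0],[0.0085,-0.0005,0,0,0,0,0],[0.009,0.001,0,0,0,0,0],[0.009,0.002,0,0,0,0,0],[0,0,0,0,0,0,0]]' | grep -E 'eef|^force|time'
python3 - <<'E'
from h import *
p,r,s=tcp();d=p[:2]-[621.5,91];print(p,d@[.946,-.324],d@[.324,.946],s['force'])
E
```

```text
time_s: 13.5
eef_pos: [631.8, 156.0, 38.3]
force: [-0.2, 0.4, -0.7]
time_s: 14.0
eef_pos: [663.4, 142.7, 37.4]
force: [-1.8, 1.3, 0.3]
[663.37369974 142.73006316  37.43791373] 22.851979488273713 62.50371846760843 [-1.83971781  1.28696486  0.26038258]
```

```bash
python3 -m jog '[[0.0065,0.003,0,0,0,0,0],[0.0055,0.003,0,0,0,0,0],[0.005,0.003,0,0,0,0,0],[0,0,0,0,0,0,0]]' | grep -E 'eef|^force|time'
python3 -m jog '[[0.0035,0.003,0,0,0,0,0],[0.002,0.002,0,0,0,0,0],[0,0,0,0,0,0,0]]' | grep -E 'eef|^force|time'
python3 - <<'E'
from h import *
p,r,s=tcp();d=p[:2]-[621.5,91];print(p,d@[.946,-.324],d@[.324,.946],s['force'])
E
```

```text
time_s: 14.4
eef_pos: [676.2, 129.4, 37.4]
force: [-2.4, 2.2, 1.0]
time_s: 14.7
eef_pos: [679.5, 123.2, 37.4]
force: [-3.1, 4.5, 1.0]
[679.54328446 123.17881523  37.40075155] 44.48301096566924 49.24718337397624 [-3.12450384  4.45504951  1.0070058 ]
```

```bash
for i in 1; do python3 -m jog '[[0.001,0.002,0,0,0,0,0],[0,0,0,0,0,0,0]]' | grep -E 'eef|^force'; done
python3 -m jog '[[0.001,0.002,0,0,0,0,0],[0,0,0,0,0,0,0]]' | grep -E 'eef|^force'
python3 -m jog '[[0.001,0.002,0,0,0,0,0],[0,0,0,0,0,0,0]]' | grep -E 'eef|^force'
```

```text
eef_pos: [680.0, 121.1, 37.4]
force: [-2.5, 3.5, 0.7]
eef_pos: [680.5, 118.7, 37.4]
force: [-1.9, 4.6, 0.2]
eef_pos: [680.7, 117.0, 37.4]
force: [-2.0, 7.3, 0.5]
```

```bash
python3 -m jog '[[0.001,0.002,0,0,0,0,0],[0,0,0,0,0,0,0]]' | grep -E 'eef|^force'
python3 -m jog '[[0.001,0.002,0,0,0,0,0],[0,0,0,0,0,0,0]]' | grep -E 'eef|^force'
python3 -m jog '[[0.001,0.002,0,0,0,0,0],[0,0,0,0,0,0,0]]' | grep -E 'eef|^force'
```

```text
eef_pos: [680.7, 116.1, 37.3]
force: [-3.1, 12.0, 1.2]
eef_pos: [680.7, 115.4, 37.2]
force: [-3.2, 18.2, 0.4]
eef_pos: [680.7, 114.7, 37.1]
force: [-3.5, 24.0, 1.1]
```

The force climbs while the tip stands still, so the ring is at its stop. I'll retreat and check the bar angle from a brightness profile along a circle at bar height.

```bash
python3 -m jog '[[-0.004,-0.01,0,0,0,0,0],[-0.004,-0.02,0,0,0,0,0],[0,0,-0.045,0,0,0,0],[0,0,-0.045,0,0,0,0],[0,0,-0.045,0,0,0,0]]' | grep -E 'eef|^force'
python3 -m jog '[[-0.045,-0.02,0,0,0,0,0],[-0.045,-0.02,0,0,0,0,0],[-0.04,0,0,0,0,0,0],[0,0,0,0,0,0,0],[0,0,0,0,0,0,0]]' | grep -E 'eef|^force|time'
python3 - <<'E'
from h import *
p,r,s=tcp();c=eyes.calibration('wrist');im=cv2.cvtColor(eyes.capture('wrist'),cv2.COLOR_RGB2GRAY)
cv2.imwrite('pics/w6.png',im)
W=np.eye(4);W[:3,:3]=r;W[:3,3]=p;T=np.linalg.inv(W@c['mount']);K=np.array([[c['fx'],0,c['cx']],[0,c['fy'],c['cy']],[0,0,1.]])
def prof(rad,z,ph):
    m=np.c_[-np.cos(ph)*rad,np.sin(ph)*rad]
    P=np.c_[621.5+m@[.946,.324],91+m@[-.324,.946],np.full(len(ph),z)]
    q=cv2.projectPoints(P,cv2.Rodrigues(T[:3,:3])[0],T[:3,3],K,c['dist'])[0][:,0]
    return cv2.remap(im,q[:,0].astype(np.float32)[None],q[:,1].astype(np.float32)[None],cv2.INTER_LINEAR)[0],q
ph=np.arange(2.2,3.1,.04)
for rad in(58,70,79):
    v,q=prof(rad,58,ph);print(rad,q[0].round(),dict(zip(ph.round(2).tolist(),v.tolist())))
ph=np.arange(-.3,.3,.03)
for rad in (40,46,75):print('arm',rad,dict(zip(ph.round(2).tolist(),prof(rad,84,ph)[0].tolist())))
E
```

```text
eef_pos: [683.9, 140.9, 174.1]
force: [1.4, 0.6, -0.1]
time_s: 16.9
eef_pos: [573.7, 220.7, 173.0]
force: [0.4, -0.1, 0.4]
58 [334.  42.] {2.2: 233, 2.24: 153, 2.28: 133, 2.32: 136, 2.36: 211, 2.4: 235, 2.44: 234, 2.48: 222, 2.52: 218, 2.56: 206, 2.6: 138, 2.64: 151, 2.68: 217, 2.72: 189, 2.76: 223, 2.8: 231, 2.84: 233, 2.88: 231, 2.92: 230, 2.96: 229, 3.0: 225, 3.04: 228, 3.08: 229}
70 [323.  32.] {2.2: 103, 2.24: 97, 2.28: 99, 2.32: 122, 2.36: 178, 2.4: 229, 2.44: 225, 2.48: 223, 2.52: 213, 2.56: 229, 2.6: 210, 2.64: 142, 2.68: 215, 2.72: 0, 2.76: 0, 2.8: 0, 2.84: 0, 2.88: 0, 2.92: 0, 2.96: 0, 3.0: 0, 3.04: 0, 3.08: 0}
79 [314.  24.] {2.2: 128, 2.24: 189, 2.28: 181, 2.32: 126, 2.36: 148, 2.4: 228, 2.44: 228, 2.48: 224, 2.52: 0, 2.56: 0, 2.6: 0, 2.64: 0, 2.68: 0, 2.72: 0, 2.76: 0, 2.8: 0, 2.84: 0, 2.88: 0, 2.92: 0, 2.96: 0, 3.0: 0, 3.04: 0, 3.08: 0}
arm 40 {-0.3: 234, -0.27: 235, -0.24: 235, -0.21: 234, -0.18: 234, -0.15: 234, -0.12: 235, -0.09: 230, -0.06: 202, -0.03: 200, -0.0: 224, 0.03: 212, 0.06: 173, 0.09: 142, 0.12: 114, 0.15: 174, 0.18: 230, 0.21: 234, 0.24: 232, 0.27: 224}
arm 46 {-0.3: 232, -0.27: 232, -0.24: 234, -0.21: 235, -0.18: 234, -0.15: 234, -0.12: 234, -0.09: 234, -0.06: 219, -0.03: 194, -0.0: 222, 0.03: 210, 0.06: 169, 0.09: 133, 0.12: 132, 0.15: 218, 0.18: 234, 0.21: 228, 0.24: 221, 0.27: 218}
arm 75 {-0.3: 228, -0.27: 220, -0.24: 219, -0.21: 219, -0.18: 219, -0.15: 219, -0.12: 156, -0.09: 89, -0.06: 88, -0.03: 101, -0.0: 170, 0.03: 183, 0.06: 217, 0.09: 221, 0.12: 221, 0.15: 222, 0.18: 222, 0.21: 215, 0.24: 107, 0.27: 88}
```

Bar found at φ≈2.64 rad clockwise of the fork, where the tight position should be 1.134+1.5 = 2.634. The arm is still centred in the fork and the robot is clear.

```bash
python3 -c "
from rig import finish_job
print(finish_job())"
```

```text
the job is handed in; nothing more can be done
None
```

The job is handed in at about 17 s: the focus arm sits in the fork, the fork is home on its stop, the lock ring is tight (bar at about 2.64 rad against 2.634 expected), the robot is clear, and no verdict came back.

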